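# Spin-check an index plate and stop it on its mark

### The arm

A 6-joint arm with a two-finger parallel gripper is mounted at the origin on a cart in front of the work surface, level with it; the furniture and walls round the work are solid. World frame = base frame: x ahead of the robot, y to its left, z up, the work surface at z = 0. Lengths are in m, angles in rad, forces in N, time in s.
With the tool pointing down it reaches from about 0.225 to 0.875 m from the base axis. Payload 3.4 kg.
Tool frame: the origin (TCP) lies between the finger pads; the fingertips stand 11 mm ahead of it and the grasp point (between the pads) lies 8 mm behind it; z points along the fingers, y is the direction in which the jaws open and shut (so a half turn about z gives the same grasp; the last joint's range is limited). The gripper opens to 85 mm and grips with 20 to 120 N. Pads are 22 mm wide; open, the fingers measure 114 mm over their backs; the gripper's body (76 mm by 85 mm) begins 54 mm behind the grasp point. The pads swing forward as they close: fully open they stand 13 mm farther back than shut.
Start: joints at [-1.362, 0.276, 1.505, -0, 1.361, -0.121], TCP at [0.186, -0.544, 0.242] pointing down, gripper open.
Joint ranges: [-2.89, 2.89], [-0.75, 2.08], [0.22, 2.7], [-1.18, 4.32], [0.11, 2.71], [-2.7, 2.7]. Speed limits (rad/s): [2.57, 2.57, 3.14, 3.14, 3.14, 3.14].

### API

Orientations are given as a unit quaternion [w, x, y, z].
In Python, from rig import manip gives the robot as it stands. The module is installed in compiled form; this text tells all that it offers.
- The arm moves only by the tool move_arm, never from a script. Its argument "series" is a list that holds one entry, the list of rows, each a list of 7 numbers: the shift along the world's x, y, z in m, then the turn, a rotation vector about the world's x, y, z in rad, then the finger opening in m, from 0 to 0.0854. A call has 1 to 20 rows; each row shifts and turns the commanded pose from where the row before left it; what a row does not reach is not made up. A row lasts 1/12 s, in which the tool goes at most 41.7 mm and 7.16 degrees, less where a joint would pass 70% of its speed; a pose out of reach is approached as far as the arm can. A call with a gripper value outside its range is refused whole. The fingers move at their own pace and stop on an object; "newtons" is the grip in N (left out, the last holds). Time passes only in rows, so rows that do not move let the fingers close. It gives the time, the measured TCP pose, the force and the opening at its end, in the units of the state.
- manip.get_state(): the state, without advancing time (a new reading comes with each control period).
- manip.get_image(name): name is "side" or "top"; returns a dict with "color" (420x560x3 uint8, red, green, blue), "fx", "fy", "cx", "cy" (pixels), "R" (3x3) and "t" (3): a world point X has camera coordinates R X + t. Camera axes: x right, y down, z forward; pixel columns grow to the right and rows downward; lengths in m; the calibration is good to about 2 mm. A picture is of the moment at which its call begins. There is no depth.
- manip.sign_off(): hands the job in, once; it reports no verdict.
The state is a dict: "clock": time; "qpos": joint angles; "qd": joint speeds; "effort": joint torques, N m; "position": TCP position; "ee_rot": TCP orientation; "contact_force": force on the tool from outside, world axes, zero at the start; "moment": the same for the moment, N m; "width": finger opening in m.
Only numpy, scipy, OpenCV 4.12 (cv2) and the standard library are available. Lean on these libraries where they do the work, as an engineer would, in place of code of your own. Each camera call takes 0.05 s, during which the arm holds its last target.

### The job

The bearing of the round aluminium index plate has just been greased: with the fingertips, flick the plate into a brisk spin by its upright pin and let it run freely, untouched, for at least two seconds. Then brake it gently with a fingertip, bring its red mark to the yellow pointer, and finish with the fingertip still pressing on the plate so that it is held there. Nothing is to be pinched hard or lifted: leave the tin, the bolt and the brass hose tail where they stand.

Things in the scene. Friction and masses are not known exactly. Their poses are not given: they have to be found in the camera images.
- index_plate (a joint): angle (rad) of the aluminium index plate on its vertical axis; turns endlessly either way, not wrapped, grows counter-clockwise seen from above; 0 or whole turns when the red mark is at the pointer. 1 kg, runs so freely that it does not stop by itself in under a minute; it may creep after a careless release. Over 1 rad/s counts as a brisk spin
- plate_center (a point): point on the plate's axis, level with its top face (50 mm above the bench); fixed to the stand, its -x axis points to the pointer. The plate: 200 mm diameter, 12 mm thick, on a blue stand fixed to the bench (flange 170 mm across). On top: a dark hub cap (26 mm diameter, 6 mm high), one upright pin, flat markings
- drive_pin (a point): top centre of the plate's only pin: black, upright, 12 mm diameter, standing 25 mm above the plate's top face, 45 mm from the axis; it turns with the plate and sits 90 degrees clockwise, seen from above, from the red mark. A flat brass disc opposite to it is only flush
- plate_mark (a point): outer end of the red mark, a flat radial stripe 30 x 10 mm on the plate's top face; this point lies on the rim, 100 mm from the axis, and turns with the plate
- pointer_tip (a point): tip of the yellow pointer, a bar 10 mm wide that reaches in from outside to 3 mm from the plate's rim, level with the plate's top face, 103 mm from the axis; fixed to the stand. It is carried by a blue post 24 mm wide, 48 mm high, 120 to 134 mm from the axis
- grease_tin: loose tin with a green lid, 66 mm diameter, 32 mm high; origin at the centre of its underside; leave alone
- big_bolt: loose steel bolt standing on its head, 30 x 34 mm, 62 mm high; origin at the centre of its underside; leave alone
- brass_tail: loose brass hose tail standing on its hexagon, 24 x 27 mm, 36 mm high; origin at the centre of its underside; leave alone
Things that resemble listed ones, but are neither listed nor needed, are in the scene too. Leave any purple look-alike of the part that bears index_plate alone.

How it is judged:
On the way, in this order (a step that is already met when the one before it is completed fails the run):
1. the plate runs freely, faster than 1 rad/s and touched by nothing, for 2 s ((velocity of joint index_plate above 1 rad/s or velocity of joint index_plate below -1 rad/s) and contact force between anything else and index_plate below 0.05 N), for 2 s.
2. the plate is stopped under the fingertip (velocity of joint index_plate between -0.1 and 0.1 rad/s and contact force between the fingers and index_plate above 0.5 N), for 0.2 s.
At the end, for the whole second after the job is handed in: the plate is at rest with the outer end of its red mark within 9 mm of the pointer's tip (3 mm when exactly in line, so about 8 mm to either side), a finger presses on it with more than 0.5 N, and the tin, the bolt and the brass hose tail are within 15 mm of where they stood (horizontal distance between plate_mark and pointer_tip below 0.009 m and velocity of joint index_plate between -0.05 and 0.05 rad/s and contact force between the fingers and index_plate above 0.5 N and distance of each of grease_tin, big_bolt, brass_tail from where it was at the start of the episode below 0.015 m); the arm keeps its last pose, push and grip.
It fails at once if the grease tin is moved or lifted (15 mm) (distance of grease_tin from where it was at the start of the episode above 0.015 m).
It fails at once if the big bolt is moved or lifted (15 mm) (distance of big_bolt from where it was at the start of the episode above 0.015 m).
It fails at once if the brass hose tail is moved or lifted (15 mm) (distance of brass_tail from where it was at the start of the episode above 0.015 m).
It fails at once if the plate or its pin is squeezed or pressed with more than 60 N (contact force between the fingers and index_plate above 60 N).
It also fails if it takes over 64 s, if anything falls off the work surface, if the arm or the gripper's body presses on something with over 40 N, if the wrist force passes 120 N, or if a joint passes its speed limit or range.

## Working session

There is one attempt and no reset: what is moved stays moved. The work goes in short steps, Python scripts to look and compute and a tool call to move; the robot and the scene stay as the last step left them, time stands still between calls to the robot, and variables do not carry over. Pictures are saved under pics/ and viewed, and the job is handed in when it is done.

Besides the shell and the picture viewer there is one more tool, called after "Call:" as name([rows], argument=value, ...), one row to a line, values as JSON. move_arm: Moves the arm, as the interface text tells. Its arguments: {"type":"object","properties":{"series":{"type":"array"},"newtons":{"type":"number"}},"required":["series"]}

```bash
mkdir -p pics; ls
cat > h.py <<'E'
from rig import manip
import numpy as np, cv2
def snap(n,name):
    d=manip.get_image(n); cv2.imwrite(f'pics/{name}.png',d['color'][:,:,::-1]); return d
def px2w(d,u,v,z):
    R=np.array(d['R']);t=np.array(d['t'])
    r=R.T@np.array([(u-d['cx'])/d['fx'],(v-d['cy'])/d['fy'],1]);c=-R.T@t
    return c+r*(z-c[2])/r[2]
def w2px(d,X):
    p=np.array(d['R'])@np.array(X)+np.array(d['t']); return d['fx']*p[0]/p[2]+d['cx'],d['fy']*p[1]/p[2]+d['cy']
E
python3 - <<'E'
from h import *
import pickle
a=snap('top','top0');b=snap('side','side0')
pickle.dump((a,b),open('cal.pkl','wb'))
for d in(a,b):print(d['fx'],d['cx'],d['cy'],-np.array(d['R']).T@d['t'])
print(manip.get_state())
E
```

```text
pics
387.7348827741134 278.59565720851384 204.99582963754725 [0.4112763  0.03127787 1.15975433]
462.8011168097036 278.37675616547557 206.87989024950755 [ 0.44678943 -0.82619718  0.61772535]
{'clock': 0.1, 'qpos': array([-1.36201162e+00,  2.76541997e-01,  1.50599897e+00, -2.45732824e-05,
        1.36072778e+00, -1.21015286e-01]), 'qd': array([ 0.00051891, -0.0006673 , -0.00410249,  0.00018075, -0.00049618,
        0.00108227]), 'effort': array([ 1.01071390e-03, -4.17701232e+01, -2.46404797e+01, -3.12144011e-04,
        5.87145900e-03,  6.58982628e-06]), 'position': array([ 0.18609875, -0.5435674 ,  0.24152338]), 'ee_rot': array([-8.36711276e-04,  9.86434007e-01,  1.64156165e-01, -4.87683885e-05]), 'contact_force': array([ 0.12276   , -0.6539392 ,  0.59080668]), 'moment': array([ 0.01813569, -0.00372433,  0.00718245]), 'width': 0.08550656358675067}
```

View pics/top0.png

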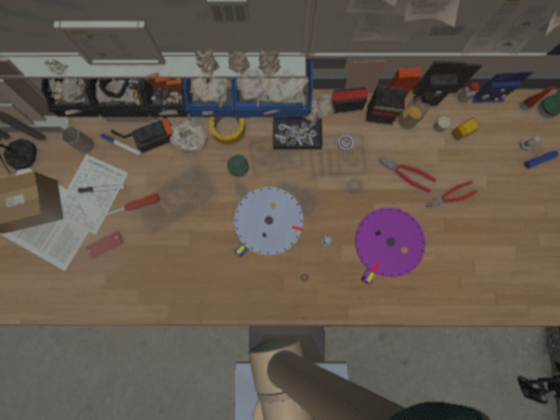

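View pics/side0.png

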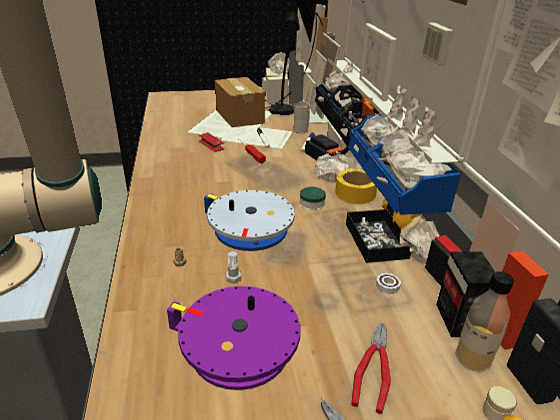

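The aluminium plate is at top (269,221), with its pin near (264,235), red mark near (297,229) and pointer near (241,250). The purple look-alike is at (390,242) and I'll leave it alone. The tin is at (238,165), the bolt at (326,240) and the brass tail at (305,277). Next, a close crop to confirm these.

Run:
```python
import cv2
a=cv2.imread('pics/top0.png')[145:295,215:345];cv2.imwrite('pics/crop0.png',cv2.resize(a,None,fx=4,fy=4,interpolation=cv2.INTER_CUBIC))
a=cv2.imread('pics/side0.png')[170:290,160:340];cv2.imwrite('pics/crop1.png',cv2.resize(a,None,fx=4,fy=4,interpolation=cv2.INTER_CUBIC))
```

```text
(no output)
```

View pics/crop0.png

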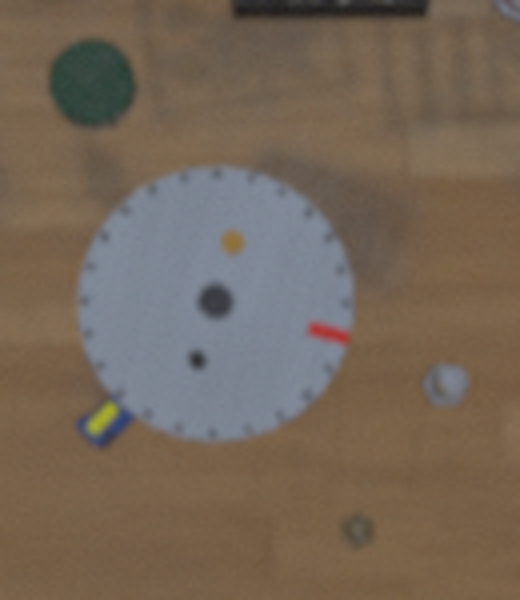

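View pics/crop1.png

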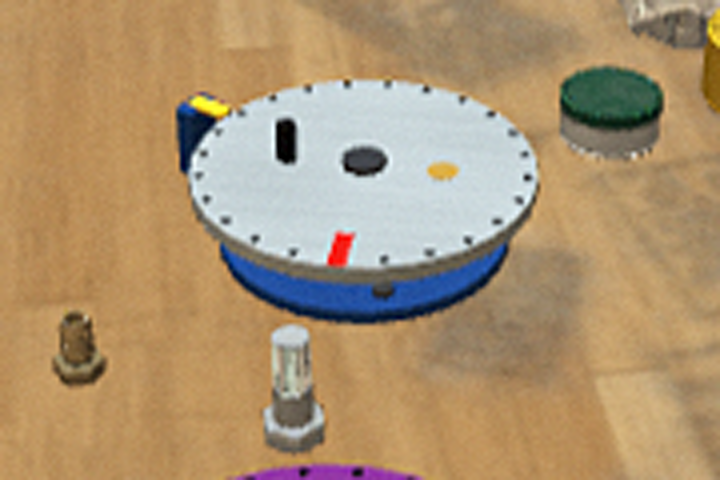

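Run:
```python
from h import *
import pickle
a,b=pickle.load(open('cal.pkl','rb'))
f=lambda x,y,z:px2w(a,214.6+x/4,144.6+y/4,z)
g=lambda x,y,z:px2w(b,159.6+x/4,169.6+y/4,z)
c=f(216.5,302.5,.05);print('c',c,g(364,172,.05))
for n,p in dict(mark=f(350,339,.05),pin=f(197,360,.075),ptr=f(122,404,.05),post=f(98,428,.05),brass=f(233,242,.05),tin=f(92,83,.032),bolt=f(446,385,.05),tail=f(358,531,.03),pinS=g(286,122,.075),markS=g(338,266,.05),ptrS=g(231,112,.05),hubS=g(364,156,.056)).items():
  d=(p-c)[:2];print(n,p.round(4),np.hypot(*d).round(4),np.degrees(np.arctan2(d[1],d[0])).round(1))
```

```text
c [0.55160327 0.06503294 0.05      ] [0.55083526 0.05362806 0.05      ]
mark [ 0.5255 -0.031   0.05  ] 0.0995 -105.2
pin [0.5079 0.0776 0.075 ] 0.0455 163.9
ptr [0.4785 0.1319 0.05  ] 0.0991 137.5
post [0.4615 0.1487 0.05  ] 0.123 137.1
brass [0.5958 0.0534 0.05  ] 0.0457 -14.8
tin [0.7195 0.1602 0.032 ] 0.193 29.5
bolt [ 0.4927 -0.0993  0.05  ] 0.1746 -109.7
tail [ 0.3896 -0.0369  0.03  ] 0.1914 -147.8
pinS [0.509  0.0727 0.075 ] 0.0433 169.8
markS [ 0.5262 -0.0354  0.05  ] 0.1036 -104.2
ptrS [0.4805 0.1299 0.05  ] 0.0962 137.6
hubS [0.5518 0.0611 0.056 ] 0.004 -87.4
```

Call:
move_arm([
  [[0.016, 0.033, 0, 0, 0, -0.0165, 0], [0.016, 0.033, 0, 0, 0, -0.0165, 0], [0.016, 0.033, 0, 0, 0, -0.0165, 0], [0.016, 0.033, 0, 0, 0, -0.0165, 0], [0.016, 0.033, 0, 0, 0, -0.0165, 0], [0.016, 0.033, 0, 0, 0, -0.0165, 0], [0.016, 0.033, 0, 0, 0, -0.0165, 0], [0.016, 0.033, 0, 0, 0, -0.0165, 0], [0.016, 0.033, 0, 0, 0, -0.0165, 0], [0.016, 0.033, 0, 0, 0, -0.0165, 0], [0.016, 0.033, 0, 0, 0, -0.0165, 0], [0.016, 0.033, 0, 0, 0, -0.0165, 0], [0.016, 0.033, 0, 0, 0, -0.0165, 0], [0.016, 0.033, 0, 0, 0, -0.0165, 0], [0.016, 0.033, 0, 0, 0, -0.0165, 0], [0.016, 0.033, 0, 0, 0, -0.0165, 0], [0.016, 0.033, 0, 0, 0, -0.0165, 0], [0.016, 0.033, 0, 0, 0, -0.0165, 0], [0.016, 0.033, 0, 0, 0, -0.0165, 0], [0.016, 0.033, 0, 0, 0, -0.0165, 0]],
], newtons=20)

```text
clock: 1.77
position: [0.5064, 0.1179, 0.242]
ee_rot: [0.0, 1.0, -0.0, -0.0]
contact_force: [0.6, -0.7, 0.2]
width: -0.0004
```

Run:
```python
from h import *
b=snap('side','s1');a=snap('top','t1');s=manip.get_state();print(s)
c=b['color'][100:290,120:370];cv2.imwrite('pics/s1c.png',cv2.resize(c[:,:,::-1],None,fx=3,fy=3))
c=a['color'][145:295,215:345];cv2.imwrite('pics/t1c.png',cv2.resize(c[:,:,::-1],None,fx=4,fy=4))
```

```text
{'clock': 1.8667, 'qpos': array([0.09775514, 0.1958488 , 1.61628441, 0.00254978, 1.32833457,
       1.6633445 ]), 'qd': array([-0.06026521, -0.03393702,  0.05600907, -0.07119564,  0.03970968,
       -0.05576017]), 'effort': array([  1.45154234, -35.77531815, -24.85435009,   0.4453957 ,
        -0.19212522,   0.34446456]), 'position': array([0.50806861, 0.12043723, 0.24167035]), 'ee_rot': array([-1.28560589e-03,  9.99996435e-01,  2.29808540e-03,  4.42291257e-04]), 'contact_force': array([-0.67430053, -0.68362297, -0.75167701]), 'moment': array([ 0.00474407, -0.00046947,  0.02350183]), 'width': -5.065270405676704e-05}
```

View pics/s1c.png

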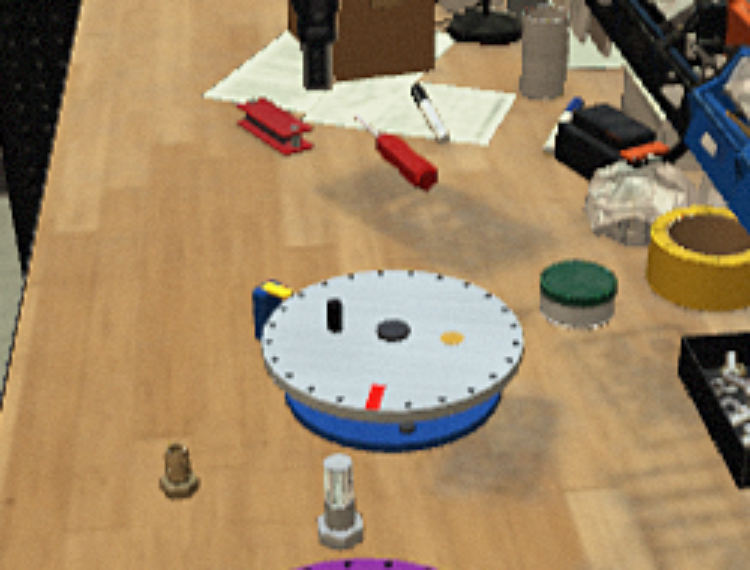

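View pics/t1c.png

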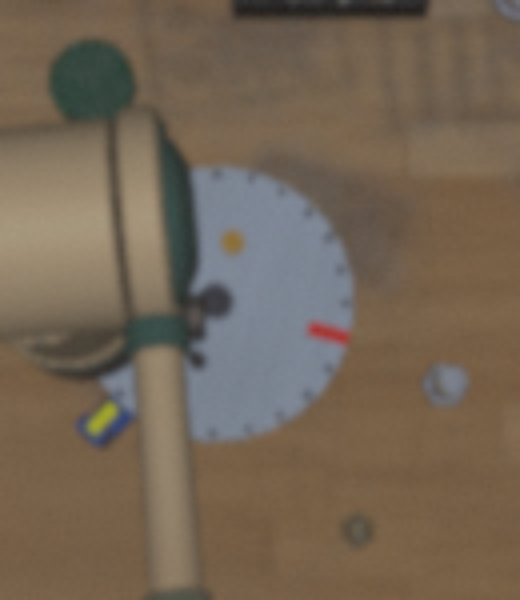

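Call:
move_arm([
  [[0, 0, -0.02, 0, 0, 0, 0], [0, 0, -0.03, 0, 0, 0, 0], [0, 0, -0.03, 0, 0, 0, 0], [0, 0, -0.03, 0, 0, 0, 0], [0, 0, -0.03, 0, 0, 0, 0], [0, 0, -0.02, 0, 0, 0, 0], [0, 0, -0.008, 0, 0, 0, 0], [0, 0, 0, 0, 0, 0, 0], [0, 0, 0, 0, 0, 0, 0]],
])

```text
clock: 2.62
position: [0.5065, 0.1156, 0.0747]
ee_rot: [0.0, 1.0, -0.0, 0.0]
contact_force: [0.4, -0.2, -0.3]
width: 0.0002
```

Run:
```python
from h import *
b=snap('side','s2');s=manip.get_state();print(s['position'],s['contact_force'],s['clock'])
print(w2px(b,s['position']-[0,0,.011]))
c=b['color'][150:270,180:330];cv2.imwrite('pics/s2c.png',cv2.resize(c[:,:,::-1],None,fx=5,fy=5))
```

```text
[0.50720415 0.11577816 0.07543394] [ 0.61651299  0.32235491 -0.25551366] 2.6667
(np.float64(228.87839592870324), np.float64(194.61343418279338))
```

View pics/s2c.png

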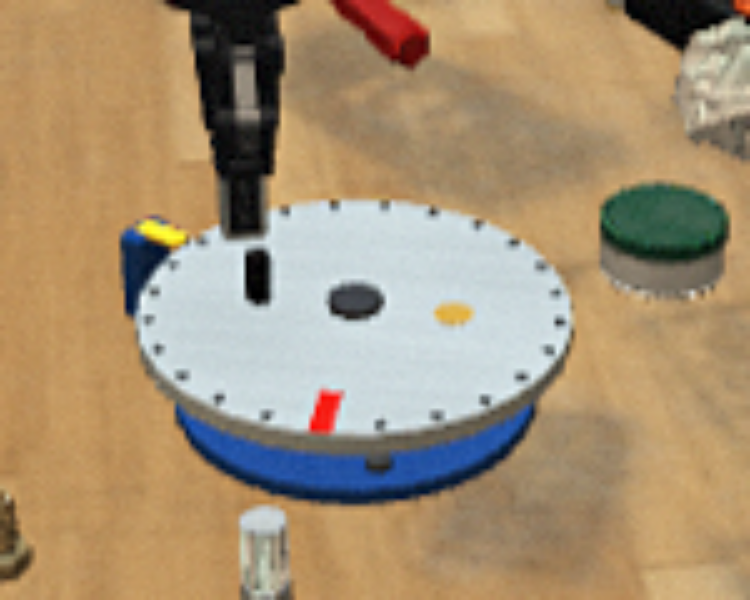

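Call:
move_arm([
  [[0, -0.004, 0, 0, 0, 0, 0], [0, -0.004, 0, 0, 0, 0, 0], [0, -0.003, 0, 0, 0, 0, 0], [0, -0.003, 0, 0, 0, 0, 0], [0, -0.003, 0, 0, 0, 0, 0], [0, -0.003, 0, 0, 0, 0, 0], [0, -0.004, 0, 0, 0, 0, 0], [0, -0.006, 0, 0, 0, 0, 0], [0, -0.008, 0, 0, 0, 0, 0], [0, -0.01, 0, 0, 0, 0, 0], [0, 0.0, 0.005, 0, 0, 0, 0], [0, 0.005, 0.03, 0, 0, 0, 0], [0, 0.0, 0.03, 0, 0, 0, 0]],
])

```text
clock: 3.75
position: [0.505, 0.0726, 0.139]
ee_rot: [-0.0, 1.0, -0.001, -0.002]
contact_force: [-0.3, -0.5, -0.7]
width: 0.0001
```

Run:
```python
from h import *
out=[]
for i in range(6):
  n='s3_%d'%i
  b=manip.get_image('side');out.append(cv2.resize(b['color'][160:260,190:310][:,:,::-1],None,fx=2,fy=2))
  print(manip.get_state()['clock'])
s=manip.get_state();print(s['position'],s['contact_force'])
cv2.imwrite('pics/s3.png',np.vstack([np.hstack(out[:3]),np.hstack(out[3:])]))
```

```text
3.8
3.85
3.9
3.95
4.0
4.05
[0.50548511 0.07269744 0.13873187] [-1.05581276  0.05576508 -0.28311   ]
```

View pics/s3.png

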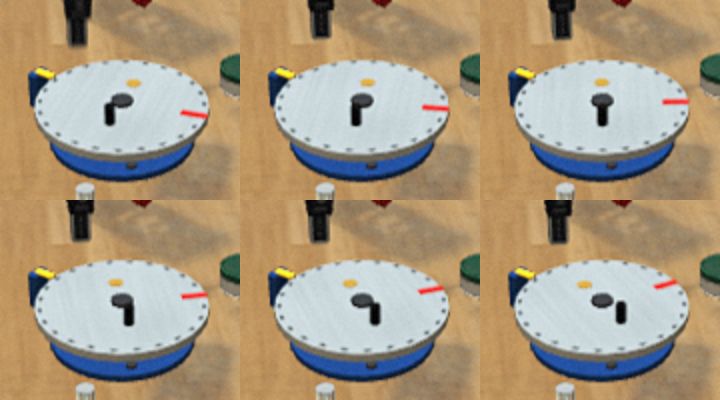

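Call:
move_arm([
  [[-0.014, -0.004, 0, 0, 0, 0, 0], [-0.014, -0.004, 0, 0, 0, 0, 0], [0, 0, -0.02, 0, 0, 0, 0], [0, 0, -0.02, 0, 0, 0, 0], [0, 0, -0.02, 0, 0, 0, 0], [0, 0, 0, 0, 0, 0, 0], [0, 0, 0, 0, 0, 0, 0], [0, 0, 0, 0, 0, 0, 0], [0, 0, 0, 0, 0, 0, 0], [0, 0, 0, 0, 0, 0, 0], [0, 0, 0, 0, 0, 0, 0], [0, 0, 0, 0, 0, 0, 0], [0, 0, 0, 0, 0, 0, 0], [0, 0, 0, 0, 0, 0, 0], [0, 0, 0, 0, 0, 0, 0], [0, 0, 0, 0, 0, 0, 0], [0, 0, 0, 0, 0, 0, 0]],
])

```text
clock: 5.47
position: [0.4782, 0.065, 0.0793]
ee_rot: [0.0, 1.0, -0.0, -0.0]
contact_force: [0.4, 0.1, -1.5]
width: -0.0001
```

```bash
cat >> h.py <<'E'
def ang(b):
    h=cv2.cvtColor(b['color'],cv2.COLOR_RGB2HSV)
    m=(((h[:,:,0]<6)|(h[:,:,0]>174))&(h[:,:,1]>170)&(h[:,:,2]>120)).astype(np.uint8)
    c=np.array([.5517,.0615]); best=[]
    for v,u in np.argwhere(m):
        p=px2w(b,u,v,.05)[:2]-c
        if .065<np.hypot(*p)<.105: best.append(p)
    if len(best)<4: return None,len(best)
    p=np.mean(best,0); return np.degrees(np.arctan2(p[1],p[0])),len(best)
E
python3 - <<'E'
from h import *
import pickle
print(ang(pickle.load(open('cal.pkl','rb'))[1]))
t0=None
for i in range(12):
  t=manip.get_state()['clock'];b=manip.get_image('side');print(round(t,3),ang(b))
s=manip.get_state();print(s['clock'],s['position'],s['contact_force'])
cv2.imwrite('pics/s4.png',cv2.resize(b['color'][150:270,180:330][:,:,::-1],None,fx=5,fy=5))
E
```

```text
(np.float64(-105.5198934484777), 30)
5.467 (np.float64(-79.76823150194646), 21)
5.517 (np.float64(-71.33150461066666), 20)
5.567 (np.float64(-62.64231773019001), 20)
5.617 (np.float64(-53.882626318936275), 21)
5.667 (np.float64(-45.26611010075447), 20)
5.717 (np.float64(-36.79390029486719), 19)
5.767 (np.float64(-27.94612178154986), 20)
5.817 (np.float64(-19.323222403357647), 21)
5.867 (np.float64(-10.776155423541093), 16)
5.917 (np.float64(-2.1328853472528624), 16)
5.967 (np.float64(6.507743015687108), 19)
6.017 (np.float64(14.948434234984223), 18)
6.0667 [0.47821903 0.06495832 0.07933205] [-0.7113048   0.0272252   0.47426002]
```

View pics/s4.png

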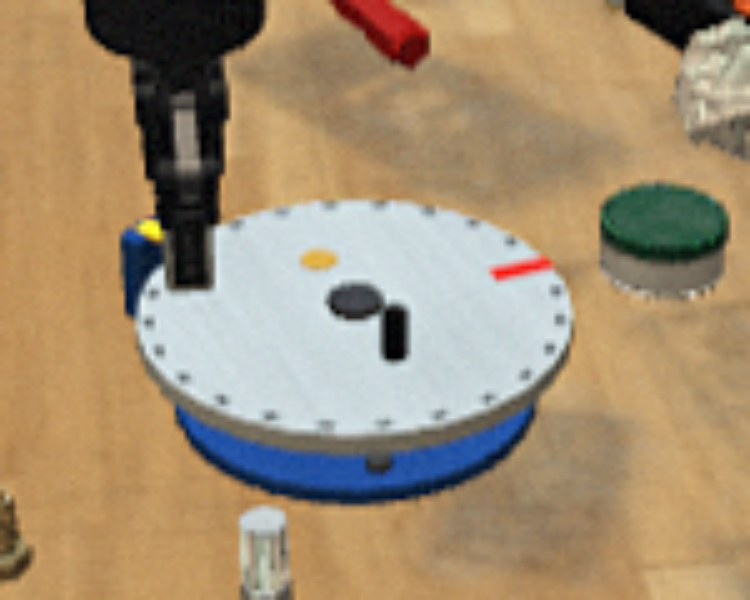

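Call:
move_arm([
  [[0, 0, -0.005, 0, 0, 0, 0], [0, 0, -0.005, 0, 0, 0, 0], [0, 0, -0.004, 0, 0, 0, 0], [0, 0, 0, 0, 0, 0, 0], [0, 0, 0, 0, 0, 0, 0], [0, 0, 0, 0, 0, 0, 0], [0, 0, 0, 0, 0, 0, 0], [0, 0, 0, 0, 0, 0, 0], [0, 0, 0, 0, 0, 0, 0], [0, 0, 0, 0, 0, 0, 0], [0, 0, 0, 0, 0, 0, 0], [0, 0, 0, 0, 0, 0, 0], [0, 0, 0, 0, 0, 0, 0], [0, 0, 0, 0, 0, 0, 0], [0, 0, 0, 0, 0, 0, 0], [0, 0, 0, 0, 0, 0, 0], [0, 0, 0, 0, 0, 0, 0], [0, 0, 0, 0, 0, 0, 0]],
])

```text
clock: 7.57
position: [0.4782, 0.0649, 0.0653]
ee_rot: [0.0, 1.0, -0.0, -0.0]
contact_force: [1.1, 0.9, 0.3]
width: 0.0004
```

Run:
```python
from h import *
for i in range(2):
  t=manip.get_state()['clock'];b=manip.get_image('side');print(round(t,3),ang(b))
s=manip.get_state();print(s['clock'],s['position'],s['contact_force'],s['moment'])
cv2.imwrite('pics/s5.png',cv2.resize(b['color'][150:270,180:330][:,:,::-1],None,fx=5,fy=5))
```

```text
7.567 (np.float64(-81.19453254436169), 23)
7.617 (np.float64(-72.91351020155491), 21)
7.6667 [0.47819461 0.06494779 0.06530876] [ 0.34141161 -0.0414857   0.16672486] [-0.00416602  0.00954629  0.00771813]
```

View pics/s5.png

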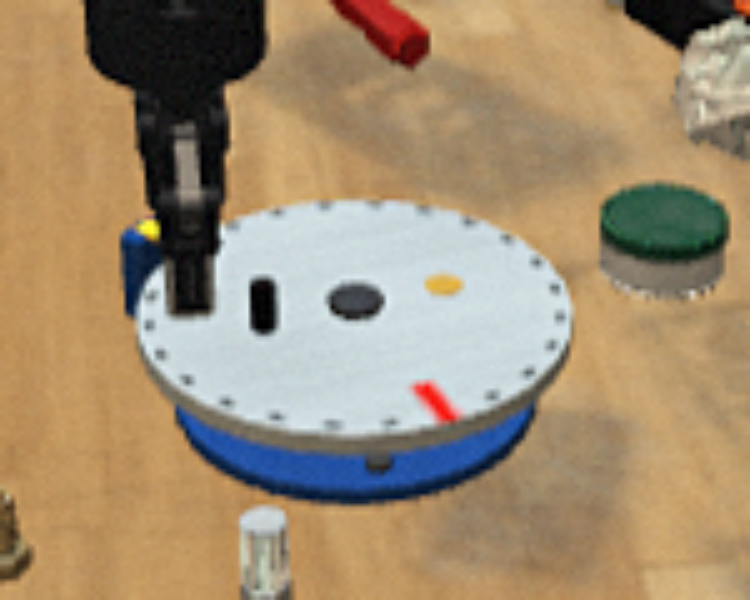

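Call:
move_arm([
  [[0, 0, 0, 0, 0, 0, 0], [0, 0, 0, 0, 0, 0, 0], [0, 0, -0.0005, 0, 0, 0, 0], [0, 0, -0.0005, 0, 0, 0, 0], [0, 0, -0.0005, 0, 0, 0, 0], [0, 0, -0.0005, 0, 0, 0, 0], [0, 0, -0.0005, 0, 0, 0, 0], [0, 0, -0.0005, 0, 0, 0, 0], [0, 0, -0.0005, 0, 0, 0, 0], [0, 0, -0.0005, 0, 0, 0, 0]],
])

```text
clock: 8.5
position: [0.4782, 0.065, 0.0613]
ee_rot: [0.0, 1.0, -0.0, 0.0]
contact_force: [0.0, 0.3, -0.3]
width: 0.0001
```

Call:
move_arm([
  [[0, 0, -0.0005, 0, 0, 0, 0], [0, 0, -0.0005, 0, 0, 0, 0]],
])

```text
clock: 8.67
position: [0.4784, 0.0648, 0.061]
ee_rot: [0.0, 1.0, -0.0, 0.0]
contact_force: [-2.8, -0.1, 10.4]
width: 0.0003
```

Run:
```python
from h import *
for i in range(4):
  t=manip.get_state()['clock'];b=manip.get_image('side');s=manip.get_state();print(round(t,3),ang(b),s['position'].round(4),s['contact_force'].round(2))
cv2.imwrite('pics/s6.png',cv2.resize(b['color'][150:270,180:330][:,:,::-1],None,fx=5,fy=5))
```

```text
8.667 (np.float64(83.63312941487702), 20) [0.4784 0.0649 0.061 ] [-1.35 -0.6   6.23]
8.717 (np.float64(83.35432184495771), 22) [0.4784 0.0649 0.061 ] [-1.49 -0.64  6.14]
8.767 (np.float64(83.35432184495771), 22) [0.4784 0.065  0.061 ] [-1.1  -0.8   5.28]
8.817 (np.float64(83.35432184495771), 22) [0.4784 0.065  0.061 ] [-2.29  0.14  5.3 ]
```

View pics/s6.png

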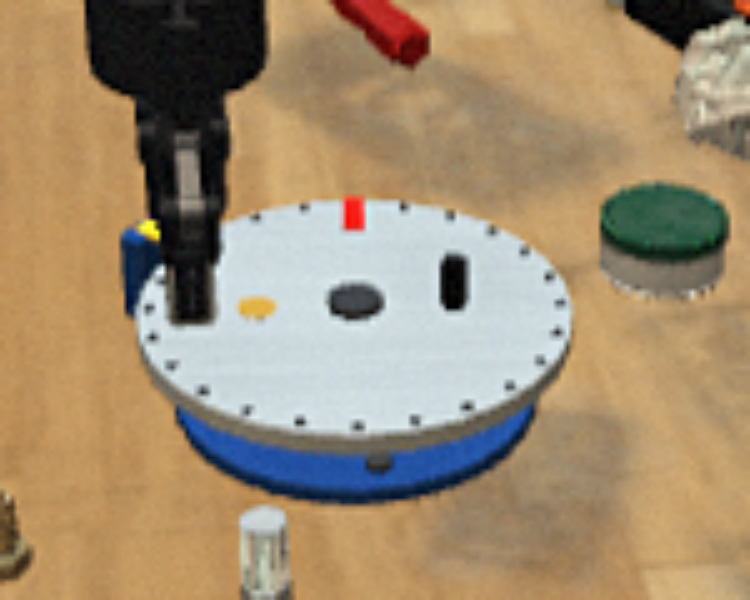

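Run:
```python
from h import *
c=np.array([.5516,.0635]);p=np.array([.4784,.065])
r=p-c
a=np.arctan2(r[1],r[0])%(2*np.pi);R=np.hypot(*r);print(np.degrees(a),R)
q=[c+R*np.array([np.cos(x),np.sin(x)]) for x in a+np.radians(4)*np.arange(14)]
print(np.diff(q,axis=0).round(4).tolist())
s=manip.get_state();print(s['contact_force'],s['clock'])
```

```text
178.82607045560738 0.07321536723939857
[[0.0001, -0.0051], [0.0004, -0.0051], [0.0008, -0.005], [0.0011, -0.005], [0.0015, -0.0049], [0.0018, -0.0048], [0.0021, -0.0046], [0.0025, -0.0045], [0.0028, -0.0043], [0.0031, -0.0041], [0.0033, -0.0039], [0.0036, -0.0036], [0.0038, -0.0034]]
[-2.28578037  0.14258453  5.29577063] 8.8667
```

Stopped at 85° (target ≈137.4°) with about 5 N pressed. I'll hold briefly, then drag half of the way and check.

Call:
move_arm([
  [[0, 0, 0, 0, 0, 0, 0], [0, 0, 0, 0, 0, 0, 0], [0, 0, 0, 0, 0, 0, 0], [0, 0, 0, 0, 0, 0, 0], [0.0001, -0.0051, 0, 0, 0, 0.07, 0], [0.0004, -0.0051, 0, 0, 0, 0.07, 0], [0.0008, -0.005, 0, 0, 0, 0.07, 0], [0.0011, -0.005, 0, 0, 0, 0.07, 0], [0.0015, -0.0049, 0, 0, 0, 0.07, 0], [0.0018, -0.0048, 0, 0, 0, 0.07, 0], [0, 0, 0, 0, 0, 0, 0]],
])

```text
clock: 9.78
position: [0.4853, 0.0343, 0.061]
ee_rot: [0.001, 0.978, 0.209, 0.001]
contact_force: [0.4, -0.3, 5.3]
width: -0.0001
```

Run:
```python
from h import *
for i in range(2):
  t=manip.get_state()['clock'];b=manip.get_image('side');s=manip.get_state();print(round(t,3),ang(b),s['position'].round(4),s['contact_force'].round(2))
```

```text
9.783 (np.float64(107.46349059438877), 4) [0.4851 0.0348 0.061 ] [ 0.78 -0.49  5.55]
9.833 (np.float64(107.06994538822659), 5) [0.485 0.035 0.061] [-0.15  0.46  5.81]
```

Call:
move_arm([
  [[0.0021, -0.0046, 0, 0, 0, 0.07, 0], [0.0025, -0.0045, 0, 0, 0, 0.07, 0], [0.0028, -0.0043, 0, 0, 0, 0.07, 0], [0.0031, -0.0041, 0, 0, 0, 0.07, 0], [0.0033, -0.0039, 0, 0, 0, 0.07, 0], [0.0036, -0.0036, 0, 0, 0, 0.07, 0], [0.0038, -0.0034, 0, 0, 0, 0.07, 0], [0, 0, 0, 0, 0, 0, 0], [0, 0, 0, 0, 0, 0, 0]],
])

```text
clock: 10.63
position: [0.5064, 0.007, 0.061]
ee_rot: [0.0, 0.899, 0.438, 0.001]
contact_force: [1.4, 1.7, 6.7]
width: -0.0
```

Run:
```python
from h import *
b=snap('side','s7');a=snap('top','t7')
s=manip.get_state();print(s['clock'],ang(b),s['position'].round(4),s['contact_force'].round(2))
cv2.imwrite('pics/s7c.png',cv2.resize(b['color'][170:270,180:310][:,:,::-1],None,fx=6,fy=6,interpolation=cv2.INTER_CUBIC))
cv2.imwrite('pics/t7c.png',cv2.resize(a['color'][175:275,215:325][:,:,::-1],None,fx=6,fy=6,interpolation=cv2.INTER_CUBIC))
```

```text
10.7333 (None, 3) [0.5061 0.0072 0.061 ] [0.77 0.86 5.04]
```

View pics/s7c.png

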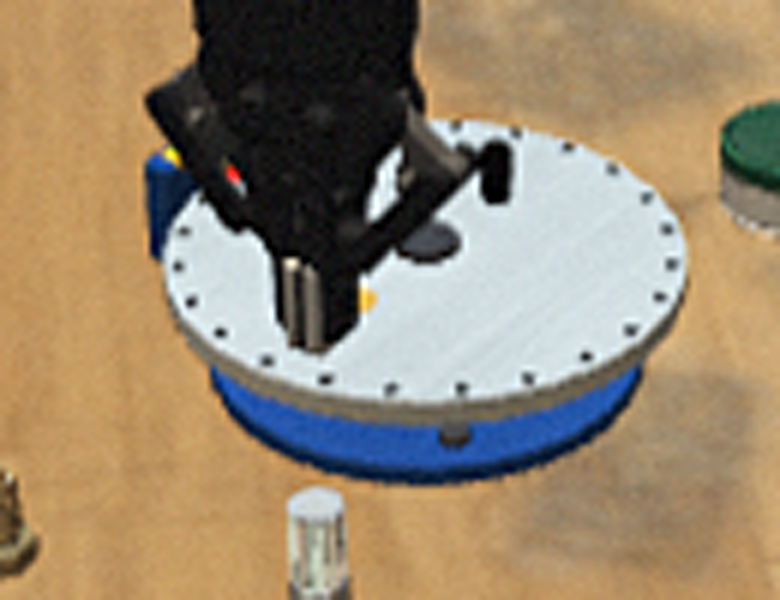

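View pics/t7c.png

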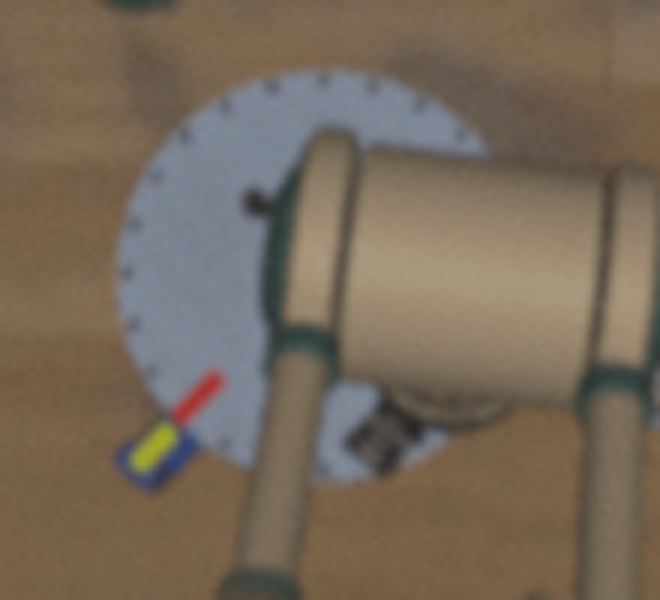

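Run:
```python
from h import *
a=manip.get_image('top');h=cv2.cvtColor(a['color'],cv2.COLOR_RGB2HSV)[175:275,215:325]
c=px2w(a,269.0-.25+.0,220.5-.3,.05)[:2]
for n,m in dict(red=((h[...,0]<8)|(h[...,0]>172))&(h[...,1]>110)&(h[...,2]>90),yel=(abs(h[...,0].astype(int)-29)<5)&(h[...,1]>110)&(h[...,2]>80)).items():
  q=np.argwhere(m);w=np.array([px2w(a,215+u,175+v,.05)[:2] for v,u in q]);r=w-c
  print(n,len(q),np.degrees(np.arctan2(*r.mean(0)[::-1])),np.hypot(*r.T).min(),np.hypot(*r.T).max(), w.mean(0))
s=manip.get_state();print(s['clock'],np.abs(s['qd']).max(),s['contact_force'],s['position'])
```

```text
red 28 134.86875608041595 0.07203702832765708 0.09814209550565373 [0.49164336 0.12526974]
yel 27 135.60977712321 0.10411472806087843 0.12607359809763605 [0.4692505 0.1456509]
10.7833 0.001947365831009781 [0.25163997 1.30914323 5.93133874] [0.5060636  0.00725288 0.06103566]
```

Call:
move_arm([
  [[0, 0, 0, 0, 0, 0, 0], [0, 0, 0, 0, 0, 0, 0], [0, 0, 0, 0, 0, 0, 0], [0, 0, 0, 0, 0, 0, 0], [0, 0, 0, 0, 0, 0, 0], [0, 0, 0, 0, 0, 0, 0]],
])

```text
clock: 11.28
position: [0.506, 0.0073, 0.061]
ee_rot: [0.0, 0.899, 0.438, 0.001]
contact_force: [1.0, 1.6, 6.5]
width: -0.0001
```

Run:
```python
from h import *
a=manip.get_image('top');h=cv2.cvtColor(a['color'],cv2.COLOR_RGB2HSV)[175:275,215:325]
m=((h[...,0]<8)|(h[...,0]>172))&(h[...,1]>110)&(h[...,2]>90)
q=np.argwhere(m);print(np.mean([px2w(a,215+u,175+v,.05)[:2] for v,u in q],0))
snap('side','s8')
s=manip.get_state();print(s['clock'],s['contact_force'],s['position'])
print(manip.sign_off())
```

```text
[0.49164336 0.12526974]
11.3833 [0.28978662 1.17479225 5.25422596] [0.50598779 0.00731874 0.06104799]
the job is handed in; nothing more can be done
None
```

View pics/s8.png

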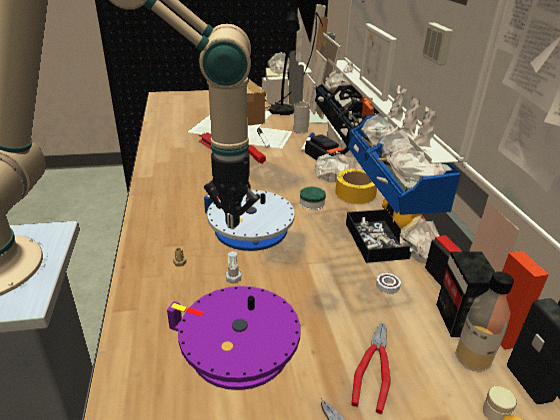

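The job is handed in at about 11.4 s on the robot's clock, with the red mark at the yellow pointer and the shut fingertips still pressing on the plate. The hand-in gives no verdict.

- **Spin:** I flicked the plate by its black pin to about 3.0 rad/s counter-clockwise. It ran untouched for over 4.5 s.
- **Braking:** I pressed a fingertip on the plate and it stopped there. The highest force I read was about 10 N, and it settled at 5–6 N.
- **Alignment:** I dragged the plate 52° by fingertip friction. In the top view the mark and pointer are within about 0.7°, roughly 1.3 mm at the rim.
- **Last checks:** The mark's measured position was the same 0.6 s later, and the finger pressed with 5–6 N. In the last side picture the tin, bolt and brass hose tail stand where they were, at (312,197), (233,267) and (180,257).

**Disagreements:**
- The side camera placed some points, such as the hub and pin, 3–5 mm lower in y than the top camera. I judged the final alignment on the top view alone, because the gripper hid most of the mark from the side camera.
- The final top-view measurement put the pointer at 135.6°, while the first one gave 137.4°. The mark and pointer were measured in the same picture, so this hardly affects the 0.7°.

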